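# Select the polishing speed on a gem lap through its H-gate

## Robot

A 6-joint arm with a two-finger parallel gripper is mounted at the origin on the work surface. World frame = base frame: x ahead of the robot, y to its left, z up, the work surface at z = 0. Lengths are in m, angles in rad, forces in N, time in s.
With the tool pointing down it reaches from about 0.225 to 0.875 m from the base axis. Payload 3.4 kg.
Tool frame: the origin (TCP) lies at the very end of the fingers, on their centre line; the grasp point (between the pads) lies 19 mm behind it (manip.grasp_offset is the distance from the TCP to the grasp point, in m); x points along the fingers, y is the direction in which the jaws open and shut, and the axes are right-handed (so a half turn about x gives the same grasp; the last joint's range is limited). The gripper opens to 85 mm and grips with 20 to 120 N. Pads are 22 mm wide; open, the fingers measure 114 mm over their backs; the gripper's body (76 mm by 85 mm) begins 54 mm behind the grasp point. The pads swing forward as they close: fully open they stand 13 mm farther back than shut.
Start: joints at [1.202, 0.276, 1.505, -0, 1.361, -0.121], TCP at [0.141, 0.557, 0.231] pointing down, gripper open.
Joint ranges: [-2.89, 2.89], [-0.75, 2.08], [0.22, 2.7], [-1.18, 4.32], [0.11, 2.71], [-2.7, 2.7]. Speed limits (rad/s): [2.57, 2.57, 3.14, 3.14, 3.14, 3.14].

## Interface

Orientations are given as a unit quaternion [w, x, y, z].
In Python, from rig import manip gives the robot as it stands.
- The arm moves only by the tool step_arm, never from a script. Its argument "increments" is a list of rows, each an object with "grip": the opening, from 0 (shut) to 1 (fully open); "delta_pos": the shift along the world's x, y, z in m, a list of three; "twist": the turn about the world's z in degrees. A call has 1 to 10 rows; each row shifts and turns the commanded pose from where the row before left it; what a row does not reach is not made up. A row lasts 1/12 s, in which the tool goes at most 41.7 mm and 7.16 degrees, less where a joint would pass 70% of its speed; a pose out of reach is approached as far as the arm can. A call with a gripper value outside its range is refused whole. The fingers move at their own pace and stop on an object; "force" is the grip in N (left out, the last holds). Time passes only in rows, so rows that do not move let the fingers close. It gives the time, the measured TCP pose, the force and the opening at its end, in the units of the state.
- manip.get_state(): the state, without advancing time (a new reading comes with each control period).
- manip.get_image(name): name is "side" or "top"; returns a dict with "img" (420x560x3 uint8, red, green, blue), "fx", "fy", "cx", "cy" (pixels), "D" ([k1, k2, p1, p2, k3] as OpenCV has them; the pictures are not rectified), "rvec" (rotation vector, rad) and "tvec" (3), from world to camera coordinates, as OpenCV has them. Camera axes: x right, y down, z forward; pixel columns grow to the right and rows downward; lengths in m; the calibration is good to about 2 mm. A picture is of the moment at which its call begins. There is no depth.
- manip.sign_off(): hands the job in, once; it reports no verdict.
The state is a dict: "clock": time; "qpos": joint angles; "qd": joint speeds; "effort": joint torques, N m; "position": TCP position; "ee_rot": TCP orientation; "contact_force": force on the tool from outside, world axes, zero at the start; "moment": the same for the moment, N m; "width": finger opening in m.
Only numpy, scipy, OpenCV 4.12 (cv2) and the standard library are available. Lean on these libraries where they do the work, as an engineer would, in place of code of your own. Each camera call takes 0.05 s, during which the arm holds its last target. There are 200 camera calls.

## Task

Change the gem lapping machine to its polishing speed: push the black selector lever out of the slot at the red disc, through the H-shaped gate, and fully home into the slot at the green disc, without putting it into the slot of the yellow or blue disc on the way. Push it with the outside of the fingers, never taking the lever's handle between them, then move clear. Leave the dop sticks in their wooden block and the pink highlighter where they are.

Things in the scene. Friction and masses are not known exactly. Their poses are not given: they have to be found in the camera images.
- machine: Fixed grey gearbox block, 170 x 180 x 110 mm high, under the gate; origin on the table under the gate's centre. Behind it, at machine x 85 to 335 and y -130 to +130 mm, stands the green lap head with a round pan 125 mm high; a mast 200 mm high rises at its far left corner. x points away from the robot, y left, turned by up to 0.4 rad.
- gate_center (a point): Centre of the H-gate on the top face of its plate, 110 mm above the table; machine axes. The H: two slots along x, 18 mm wide, centred on y = -22 and +22 mm, ending at x = -35 and +35 mm, joined by an 18 mm wide cross channel along y at x = 0. Inner corners of the two lands between the slots are rounded to 6 mm. Only the lever stands above the plate.
- handle_mid (a point): On the lever's axis, half-way up its round black handle (26 mm across, 50 mm long); z points up along the lever, whose pivot is 125 mm below. 155 mm above the table when upright; travels about 41 mm each way along machine x, 35 mm along y. Moving it takes 3 to 5 N; it stays where it is left (friction, no spring).
- stem_gate (a point): On the axis of the lever's 12 mm steel stem, 80 mm above the pivot, at the level of the gate plate: shows where the stem is in the H. Fully in a slot it lies about 26 mm from the gate centre along machine x and 22 mm along machine y.
- selector (a joint): Tilt of the lever along the slots, rad: 0 in the cross channel, + leans to machine +x, - to machine -x; end stops at -0.326 and +0.326 (fully in a slot). It can move across only within about 0.04 of 0.
- selector_cross (a joint): Tilt of the lever along the cross channel, rad: + leans to machine +y, - to machine -y; end stops at -0.279 and +0.279; within about 0.04 of a stop it lines up with the slots on that side.
- disc_red: Red disc at machine -x, -y: the slot in which the lever starts. All four discs are fixed, 18 mm across, 2 mm thick, on the gate plate just beyond the end of their slot, 54 mm along machine x and 20 mm along y from the gate centre; origin at the centre of the underside.
- disc_green: Green disc: names the polishing-speed slot, the goal. Always at machine +y, but at -x or +x: it changes places with the yellow disc from run to run. Size and origin as the red disc.
- disc_yellow: Yellow disc, at the other end of the green disc's slot line (machine +y). Size and origin as the red disc.
- disc_blue: Blue disc, at machine +x, -y, at the other end of the red disc's slot line. Size and origin as the red disc.
- dop_a_mid (a point): Loose bystander; leave it. Dop stick (10 mm steel pin, green wax, green stone, 70 mm long) standing 18 mm deep in a hole of a fixed dark wooden block (110 x 110 x 26 mm) to the left of the gearbox; point half-way up it.
- dop_b_mid (a point): Loose bystander; leave it. Dop stick like the other but with a blue stone, in the same block; point half-way up it.
- highlighter_mid (a point): Loose bystander; leave it. Pink highlighter, 122 x 20 x 15 mm, lying to the right of the gearbox; point at its centre.

How it is judged:
By the outcome, as a careful person would: the job done as asked, in the order asked, and still so for the second after the job is handed in, with the robot touching nothing.
It also fails if it takes over 56 s, if anything falls off the work surface, if the arm or the gripper's body presses on something with over 40 N, if the wrist force passes 120 N, or if a joint passes its speed limit or range.

## Working session

There is one attempt and no reset: what is moved stays moved. The work goes in short steps, Python scripts to look and compute and a tool call to move; the robot and the scene stay as the last step left them, time stands still between calls to the robot, and variables do not carry over. Pictures are saved under pics/ and viewed, about 8 in all and at most 12, crops included, and the job is handed in when it is done.

Besides the shell and the picture viewer there is one more tool, called after ">>>" as name(argument=value, ...) on one line, values as JSON. step_arm: Moves the arm, as the interface text tells. Its arguments: {"type":"object","properties":{"increments":{"type":"array"},"force":{"type":"number"}},"required":["increments"]}

```bash
mkdir -p pics && cat > h.py <<'E'
import numpy as np, cv2
from rig import manip
def snap(n,fn,crop=None,s=1):
    d=manip.get_image(n); im=d["img"][:,:,::-1].copy()
    np.savez("pics/"+fn+".npz",**{k:np.array(v) for k,v in d.items()})
    if crop: x0,y0,x1,y1=crop; im=cv2.resize(im[y0:y1,x0:x1],None,fx=s,fy=s,interpolation=cv2.INTER_CUBIC)
    cv2.imwrite("pics/"+fn+".png",im); return d
def cal(fn):
    d=np.load("pics/"+fn+".npz"); K=np.array([[d["fx"],0,d["cx"]],[0,d["fy"],d["cy"]],[0,0,1]],float)
    return K,d["D"].astype(float),d["rvec"].astype(float),d["tvec"].astype(float)
def ray(fn,uv,z):
    K,D,r,t=cal(fn); R=cv2.Rodrigues(r)[0]
    p=cv2.undistortPoints(np.array([[uv]],float),K,D)[0,0]
    v=R.T@np.array([p[0],p[1],1]); c=-R.T@t.ravel(); return c+v*(z-c[2])/v[2]
def proj(fn,P):
    K,D,r,t=cal(fn); return cv2.projectPoints(np.array(P,float).reshape(-1,3),r,t,K,D)[0][:,0]
E
python3 - <<'E'
from h import *
snap("top","t0");snap("side","s0")
a=cv2.imread("pics/t0.png");b=cv2.imread("pics/s0.png")
for f in("t0","s0"):
    K,D,r,t=cal(f);print(f,-cv2.Rodrigues(r)[0].T@t.ravel())
print(manip.get_state())
E
```

```text
t0 [0.33033502 0.05372    1.18520177]
s0 [0.47440331 0.85193376 0.64082794]
{'clock': 0.1, 'qpos': array([ 1.20201213e+00,  2.76533785e-01,  1.50598056e+00,  2.96488646e-05,
        1.36069324e+00, -1.21004594e-01]), 'qd': array([-0.00219448, -0.00310848, -0.00362703,  0.0009776 , -0.00095499,
        0.00013859]), 'effort': array([ 9.49864116e-04, -4.17695689e+01, -2.46406603e+01,  8.72143164e-05,
        5.69685173e-03,  1.75544848e-06]), 'position': array([0.14085281, 0.557014  , 0.2305354 ]), 'ee_rot': array([ 0.70153826,  0.0868301 ,  0.70183502, -0.08793299]), 'contact_force': array([-1.09624599,  0.44073206, -0.52392911]), 'moment': array([-0.00137396,  0.04646863, -0.02608186]), 'width': 0.08576077891899161}
```

View pics/t0.png

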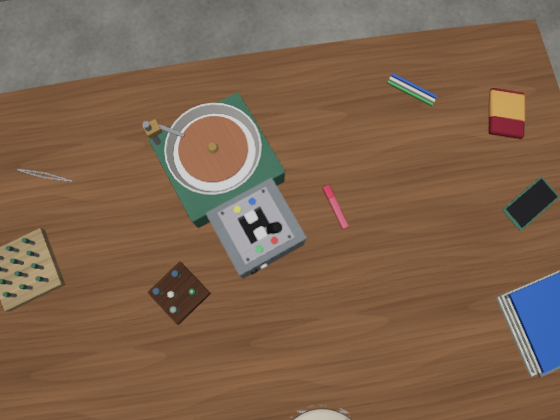

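View pics/s0.png

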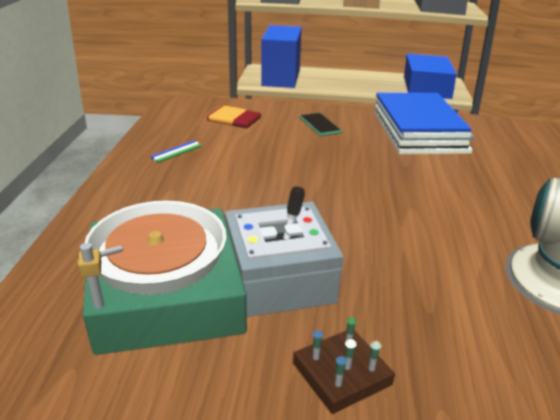

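The top view shows the gate near (257,226), with red at (274,240), green at (259,249), yellow at (237,210) and blue at (252,201). Green is on the -x side, next to red. The dop block is at (180,293) and the highlighter at (336,207). I'll enlarge the gate in both views.

```bash
python3 - <<'E'
from h import *
a=cv2.imread("pics/t0.png")[180:285,195:315];b=cv2.imread("pics/s0.png")[170:310,215:350]
a=cv2.resize(a,(456,400),interpolation=cv2.INTER_CUBIC);b=cv2.resize(b,(386,400),interpolation=cv2.INTER_CUBIC)
cv2.imwrite("pics/c0.png",np.hstack([a,b])[:,:800])
cc={}
for f in("t0","s0"):
    im=cv2.imread("pics/"+f+".png");hsv=cv2.cvtColor(im,cv2.COLOR_BGR2HSV)
    x0,y0,x1,y1=(205,185,305,260) if f=="t0" else (230,205,330,255)
    for n,lo,hi in(("red",(170,120,120),(180,255,255)),("red2",(0,150,150),(6,255,255)),("yellow",(24,100,120),(34,255,255)),("green",(45,100,100),(75,255,255)),("blue",(105,120,100),(125,255,255))):
        m=cv2.inRange(hsv,lo,hi)[y0:y1,x0:x1];k,_,st,ce=cv2.connectedComponentsWithStats(m)
        if k>1:
            i=1+st[1:,4].argmax();c=ce[i]+[x0,y0];print(f,n,c.round(1),st[i,4],ray(f,c,.112).round(4))
    print(proj(f,[[0,0,0],[.141,.557,.231]]))
E
```

```text
t0 red2 [274.5 238.8] 8 [0.512  0.0338 0.112 ]
t0 yellow [236.8 208.9] 30 [0.5963 0.1105 0.112 ]
t0 green [258.8 248.5] 28 [0.4952 0.0732 0.112 ]
t0 blue [251.7 200.8] 30 [0.6103 0.073  0.112 ]
[[322.31194203 453.41654959]
 [ 40.55449722 452.55284633]]
s0 red2 [307.1 219.3] 19 [0.5098 0.0384 0.112 ]
s0 yellow [252.5 239.1] 34 [0.5966 0.1131 0.112 ]
s0 green [313.4 231.6] 27 [0.4961 0.0755 0.112 ]
s0 blue [247.8 226.2] 29 [0.6109 0.0757 0.112 ]
[[562.97789109 277.10505373]
 [660.38455738 443.42080065]]
```

View pics/c0.png

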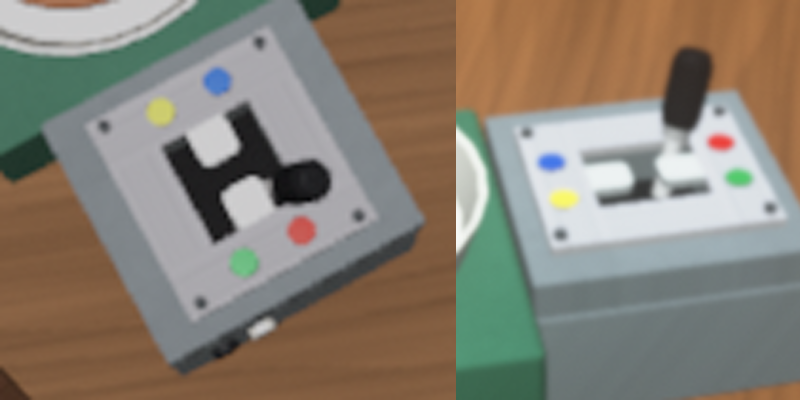

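Disc pairs from both cameras agree. The gate centre is at about (0.553, 0.0743) and the machine yaw is 0.357 rad (disc spacing 107.6 mm, 108 expected). Green is at -x, so the path is red slot → +x into the channel → +y across → -x home. I'll move the shut gripper to machine (-90, -38), with its jaw axis along machine y.

>>> step_arm(increments=[{"grip": 0,"delta_pos": [0.017,-0.0275,0],"twist": 5.77},{"grip": 0,"delta_pos": [0.017,-0.0275,0],"twist": 5.77},{"grip": 0,"delta_pos": [0.017,-0.0275,0],"twist": 5.77},{"grip": 0,"delta_pos": [0.017,-0.0275,0],"twist": 5.77},{"grip": 0,"delta_pos": [0.017,-0.0275,0],"twist": 5.77},{"grip": 0,"delta_pos": [0.017,-0.0275,0],"twist": 5.77},{"grip": 0,"delta_pos": [0.017,-0.0275,0],"twist": 0},{"grip": 0,"delta_pos": [0.017,-0.0275,0],"twist": 0},{"grip": 0,"delta_pos": [0.017,-0.0275,0],"twist": 0},{"grip": 0,"delta_pos": [0.017,-0.0275,0],"twist": 0}], force=40)

```text
clock: 0.93
position: [0.3113, 0.2809, 0.2311]
ee_rot: [0.696, -0.125, 0.696, 0.125]
contact_force: [0.9, 0.7, -0.8]
width: 0.0003
```

>>> step_arm(increments=[{"grip": 0,"delta_pos": [0.017,-0.0275,0],"twist": 0},{"grip": 0,"delta_pos": [0.017,-0.0275,0],"twist": 0},{"grip": 0,"delta_pos": [0.017,-0.0275,0],"twist": 0},{"grip": 0,"delta_pos": [0.017,-0.0275,0],"twist": 0},{"grip": 0,"delta_pos": [0.017,-0.0275,0],"twist": 0},{"grip": 0,"delta_pos": [0.017,-0.0275,0],"twist": 0},{"grip": 0,"delta_pos": [0.017,-0.0275,0],"twist": 0},{"grip": 0,"delta_pos": [0.017,-0.0275,0],"twist": 0},{"grip": 0,"delta_pos": [0.017,-0.0275,0],"twist": 0},{"grip": 0,"delta_pos": [0.017,-0.0275,0],"twist": 0}])

```text
clock: 1.77
position: [0.4813, 0.0059, 0.231]
ee_rot: [0.696, -0.125, 0.696, 0.125]
contact_force: [-0.1, 1.0, -1.1]
width: 0.0002
```

```bash
cat >> h.py <<'E'
C=np.array([.553,.0743]);a=.357;Rm=np.array([[np.cos(a),-np.sin(a)],[np.sin(a),np.cos(a)]])
def st():
    s=manip.get_state();p=np.array(s["position"]);m=Rm.T@(p[:2]-C)
    w,x,y,z=s["ee_rot"];yaw=np.degrees(np.arctan2(1-2*(x*x+z*z),2*(x*y-w*z)))
    print("t",s["clock"],"pos",p.round(4),"mach mm",(m*1e3).round(1),"yaw",yaw.round(2),"F mach",(Rm.T@s["contact_force"][:2]).round(2),s["contact_force"].round(2),"w",s["width"],"q",np.round(s["qpos"],2));return p
def to(mx,my,z):
    p=np.array(manip.get_state()["position"]);t=np.r_[C+Rm@np.array([mx,my])/1e3,z];print("to",(mx,my),"delta",(t-p).round(4))
E
python3 -c "
from h import *
st();to(-90,-38,.128)"
```

```text
t 1.7667 pos [0.4813 0.0059 0.231 ] mach mm [-91.1 -39. ] yaw 110.4 F mach [0.23 1.  ] [-0.13  1.01 -1.06] w 0.0002024157190898219 q [-0.13  0.13  1.69  0.    1.31 -2.06]
to (-90, -38) delta [ 0.0006  0.0013 -0.103 ]
```

>>> step_arm(increments=[{"grip": 0,"delta_pos": [0,0,-0.026],"twist": 0},{"grip": 0,"delta_pos": [0,0,-0.026],"twist": 0},{"grip": 0,"delta_pos": [0,0,-0.026],"twist": 0},{"grip": 0,"delta_pos": [0,0,-0.025],"twist": 0},{"grip": 0,"delta_pos": [0,0,0],"twist": 0}])

```text
clock: 2.18
position: [0.4769, 0.0078, 0.1238]
ee_rot: [0.692, -0.124, 0.7, 0.126]
contact_force: [-0.4, -0.3, 0.2]
width: 0.0002
```

```bash
python3 -c "
from h import *
st();to(-26,-38,.128)
snap('side','s1',(200,110,400,260),4)"
```

```text
t 2.1833 pos [0.4769 0.0078 0.1238] mach mm [-94.5 -35.7] yaw 110.39 F mach [-0.53 -0.16] [-0.44 -0.33  0.18] w 0.0002192695652469175 q [-0.13  0.23  1.87  0.    1.06 -2.06]
to (-26, -38) delta [0.065  0.0218 0.0042]
```

View pics/s1.png

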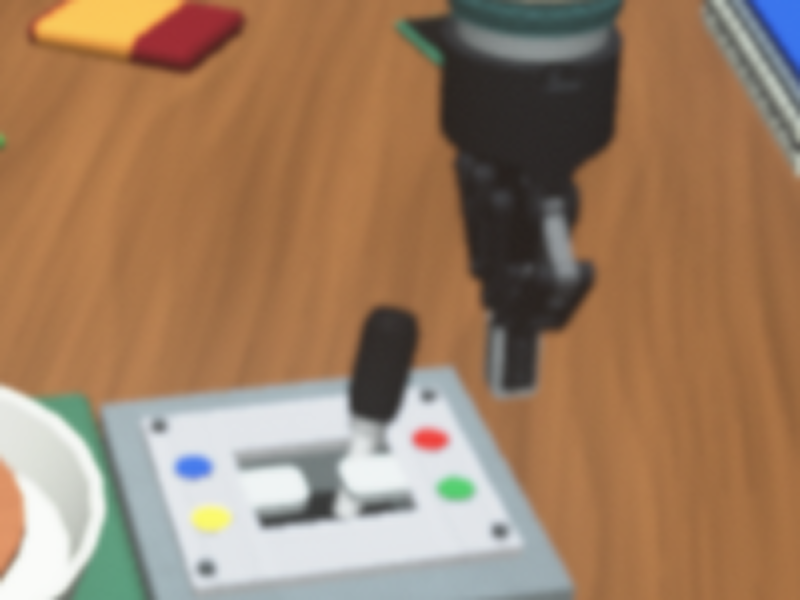

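The side view shows the shut fingers clear of the handle on its -x side, with the lever leaning towards red. I'll let the arm settle.

>>> step_arm(increments=[{"grip": 0,"delta_pos": [0,0,0],"twist": 0},{"grip": 0,"delta_pos": [0,0,0],"twist": 0},{"grip": 0,"delta_pos": [0,0,0],"twist": 0}])

```text
clock: 2.48
position: [0.4824, 0.0074, 0.13]
ee_rot: [0.697, -0.126, 0.695, 0.125]
contact_force: [0.3, 0.8, -0.6]
width: -0.0005
```

```bash
python3 -c "
from h import *
st();to(-26,-38,.128)"
```

```text
t 2.4833 pos [0.4824 0.0074 0.13  ] mach mm [-89.6 -38. ] yaw 110.43 F mach [0.59 0.62] [ 0.33  0.78 -0.65] w -0.0005017144010712801 q [-0.13  0.22  1.86  0.    1.06 -2.06]
to (-26, -38) delta [ 0.0596  0.0222 -0.002 ]
```

>>> step_arm(increments=[{"grip": 0,"delta_pos": [0.005,0.0019,-0.001],"twist": 0},{"grip": 0,"delta_pos": [0.005,0.0019,-0.001],"twist": 0},{"grip": 0,"delta_pos": [0.005,0.0019,0],"twist": 0},{"grip": 0,"delta_pos": [0.005,0.0019,0],"twist": 0},{"grip": 0,"delta_pos": [0.005,0.0019,0],"twist": 0},{"grip": 0,"delta_pos": [0.005,0.0019,0],"twist": 0},{"grip": 0,"delta_pos": [0.005,0.0019,0],"twist": 0},{"grip": 0,"delta_pos": [0.005,0.0019,0],"twist": 0},{"grip": 0,"delta_pos": [0.003,0.0012,0],"twist": 0},{"grip": 0,"delta_pos": [0,0,0],"twist": 0}])

```text
clock: 3.32
position: [0.5243, 0.0239, 0.1262]
ee_rot: [0.696, -0.125, 0.696, 0.125]
contact_force: [-2.6, -2.2, 0.9]
width: -0.0002
```

>>> step_arm(increments=[{"grip": 0,"delta_pos": [0,0,0],"twist": 0},{"grip": 0,"delta_pos": [0,0,0],"twist": 0}])

```text
clock: 3.48
position: [0.5241, 0.0238, 0.1262]
ee_rot: [0.696, -0.125, 0.696, 0.125]
contact_force: [-2.1, -0.9, 1.3]
width: -0.0002
```

```bash
python3 -c "
from h import *
st();to(-26,-38,.128)
snap('side','s2',(240,150,380,255),5)"
```

```text
t 3.4833 pos [0.5241 0.0238 0.1262] mach mm [-44.7 -37.2] yaw 110.42 F mach [-2.32 -0.11] [-2.13 -0.92  1.3 ] w -0.00015639594693133907 q [-0.09  0.28  1.77  0.    1.08 -2.01]
to (-26, -38) delta [0.0178 0.0058 0.0018]
```

View pics/s2.png

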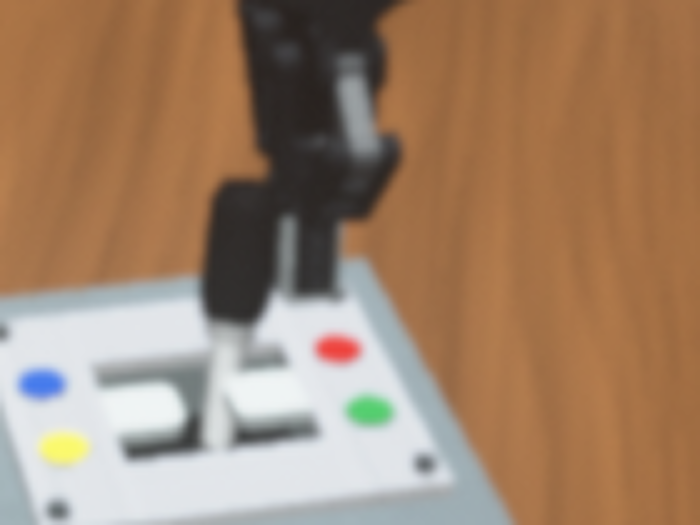

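The stem is now between the lands at about (225,400) in the crop. The finger's upper link is touching the top of the handle. I'll fit the tilt from the crop and the model.

```bash
cat >> h.py <<'E'
def lever(tx,ty,l):
    v=np.array([np.tan(tx),np.tan(ty),1]);v/=np.linalg.norm(v);m=v*l
    return np.r_[C+Rm@m[:2],.03+m[2]]
E
python3 -c "
from h import *
for ty in(-.279,-.2):
  for tx in(-.12,-.08,-.04,0,.04):
    q=proj('s2',[lever(tx,ty,l) for l in(100,)and(.080,.1,.15)]); print(ty,tx,((q-[240,150])*5).round(0).tolist())
d=np.load('pics/s2.npz')['img'];g=cv2.cvtColor(d,cv2.COLOR_RGB2GRAY)
for r in (190,196,202,206,210,214,216,220,226,230):print(r,g[r,276:304].tolist())
"
```

```text
-0.279 -0.12 [[214.0, 369.0], [218.0, 315.0], [228.0, 177.0]]
-0.279 -0.08 [[206.0, 369.0], [207.0, 315.0], [212.0, 177.0]]
-0.279 -0.04 [[197.0, 369.0], [197.0, 315.0], [196.0, 178.0]]
-0.279 0 [[189.0, 370.0], [186.0, 316.0], [179.0, 179.0]]
-0.279 0.04 [[180.0, 371.0], [176.0, 318.0], [163.0, 181.0]]
-0.2 -0.12 [[219.0, 375.0], [224.0, 322.0], [237.0, 186.0]]
-0.2 -0.08 [[210.0, 375.0], [213.0, 322.0], [220.0, 186.0]]
-0.2 -0.04 [[202.0, 375.0], [202.0, 322.0], [204.0, 187.0]]
-0.2 0 [[193.0, 376.0], [191.0, 323.0], [187.0, 188.0]]
-0.2 0.04 [[184.0, 377.0], [181.0, 325.0], [171.0, 190.0]]
190 [126, 126, 127, 129, 126, 110, 79, 53, 47, 47, 47, 48, 50, 50, 49, 47, 46, 44, 43, 44, 45, 45, 45, 45, 43, 41, 41, 41]
196 [126, 128, 130, 128, 113, 82, 56, 45, 44, 44, 44, 46, 45, 45, 45, 43, 42, 43, 49, 71, 107, 127, 116, 80, 53, 48, 49, 49]
202 [130, 132, 130, 120, 95, 64, 48, 47, 46, 47, 47, 47, 46, 46, 45, 45, 44, 44, 56, 83, 118, 130, 114, 77, 53, 51, 53, 53]
206 [171, 171, 165, 141, 95, 58, 47, 47, 48, 47, 48, 47, 46, 46, 46, 46, 46, 53, 72, 99, 123, 124, 102, 69, 52, 51, 53, 55]
210 [217, 217, 212, 186, 129, 72, 50, 48, 48, 48, 48, 47, 48, 47, 46, 50, 71, 125, 181, 208, 203, 188, 176, 172, 173, 176, 181, 185]
214 [229, 229, 229, 222, 200, 160, 130, 121, 117, 109, 99, 89, 84, 83, 100, 142, 188, 217, 228, 230, 231, 231, 229, 229, 228, 229, 229, 229]
216 [229, 229, 229, 226, 214, 190, 175, 174, 177, 176, 171, 163, 152, 146, 162, 196, 220, 227, 228, 229, 230, 231, 230, 230, 229, 228, 227, 223]
220 [206, 203, 199, 195, 192, 187, 190, 205, 216, 217, 208, 191, 170, 160, 163, 165, 164, 161, 158, 157, 176, 207, 226, 231, 231, 226, 208, 172]
226 [123, 122, 122, 122, 131, 159, 195, 217, 228, 235, 239, 240, 240, 241, 242, 242, 242, 242, 242, 242, 242, 242, 241, 238, 234, 232, 232, 231]
230 [180, 139, 123, 126, 144, 178, 205, 216, 206, 195, 213, 234, 241, 242, 242, 243, 242, 242, 242, 242, 242, 241, 240, 239, 238, 234, 232, 231]
```

The fitted tilt is about -0.14, which matches an 11 mm half-width face touching the handle top (predicted -34 mm). Another 19 mm should bring the tilt to about 0.

>>> step_arm(increments=[{"grip": 0,"delta_pos": [0.0036,0.0013,0],"twist": 0},{"grip": 0,"delta_pos": [0.0036,0.0013,0],"twist": 0},{"grip": 0,"delta_pos": [0.0036,0.0013,0],"twist": 0},{"grip": 0,"delta_pos": [0.0036,0.0013,0],"twist": 0},{"grip": 0,"delta_pos": [0.0036,0.0013,0],"twist": 0},{"grip": 0,"delta_pos": [0,0,0],"twist": 0},{"grip": 0,"delta_pos": [0,0,0],"twist": 0}])

```text
clock: 4.12
position: [0.5429, 0.0307, 0.1262]
ee_rot: [0.696, -0.125, 0.695, 0.126]
contact_force: [-0.8, -0.3, 1.0]
width: 0.0003
```

```bash
python3 -c "
from h import *
st();to(-26,-38,.128)
snap('side','s3',(240,150,380,255),5)
for ty in(-.279,):
  for tx in(-.08,-.04,0,.04):
    q=proj('s3',[lever(tx,ty,l) for l in (.080,.1,.15)]); print(ty,tx,((q-[240,150])*5).round(0).tolist())
d=np.load('pics/s3.npz')['img'];g=cv2.cvtColor(d,cv2.COLOR_RGB2GRAY)
e=lambda row:[270+i for i in range(39) if (row[270+i]<85)!=(row[271+i]<85)]
for r in (188,192,196,200,204,208,210,212):print(r,e(g[r]))
"
```

```text
t 4.1167 pos [0.5429 0.0307 0.1262] mach mm [-24.7 -37.3] yaw 110.43 F mach [-0.82 -0.02] [-0.76 -0.3   1.  ] w 0.00025988831478098015 q [-0.07  0.31  1.74  0.    1.1  -2.  ]
to (-26, -38) delta [-0.001  -0.0011  0.0018]
-0.279 -0.08 [[206.0, 369.0], [207.0, 315.0], [212.0, 177.0]]
-0.279 -0.04 [[197.0, 369.0], [197.0, 315.0], [196.0, 178.0]]
-0.279 0 [[189.0, 370.0], [186.0, 316.0], [179.0, 179.0]]
-0.279 0.04 [[180.0, 371.0], [176.0, 318.0], [163.0, 181.0]]
188 [270, 305]
192 [270, 303]
196 [270, 284, 287, 296]
200 [270, 284, 287, 295]
204 [270, 284, 287, 295]
208 [271, 284, 287, 294]
210 [271, 283]
212 [272, 282]
```

View pics/s3.png

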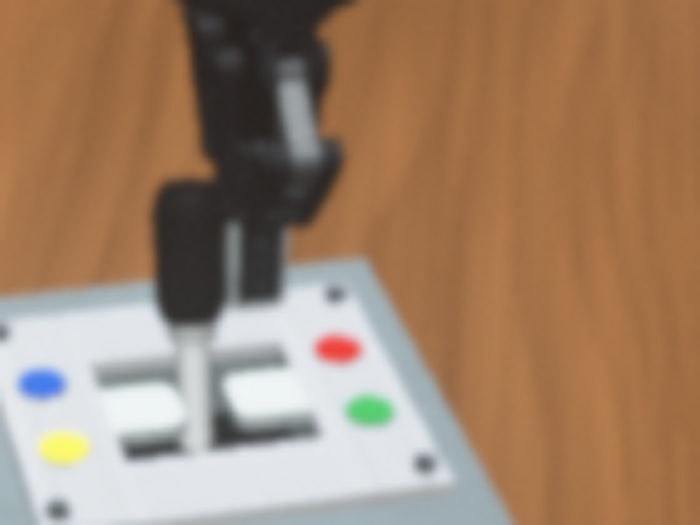

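The handle is now upright along x, within about -0.02, and the stem is in the cross channel. Next I'll back off, go round to the -y side, and settle.

>>> step_arm(increments=[{"grip": 0,"delta_pos": [-0.0095,-0.0035,0],"twist": 0},{"grip": 0,"delta_pos": [-0.0095,-0.0035,0],"twist": 0},{"grip": 0,"delta_pos": [0.005,-0.0136,0],"twist": 0},{"grip": 0,"delta_pos": [0.005,-0.0136,0],"twist": 0},{"grip": 0,"delta_pos": [0.005,-0.0136,0],"twist": 0},{"grip": 0,"delta_pos": [0.005,-0.0136,0],"twist": 0},{"grip": 0,"delta_pos": [0.014,0.0052,0],"twist": 0},{"grip": 0,"delta_pos": [0.014,0.0052,0],"twist": 0},{"grip": 0,"delta_pos": [0.014,0.0052,0],"twist": 0},{"grip": 0,"delta_pos": [0,0,0],"twist": 0}])

```text
clock: 5.0
position: [0.5888, -0.0165, 0.1263]
ee_rot: [0.697, -0.125, 0.695, 0.125]
contact_force: [1.2, -0.6, 0.3]
width: 0.0003
```

>>> step_arm(increments=[{"grip": 0,"delta_pos": [0,0,0],"twist": 0},{"grip": 0,"delta_pos": [0,0,0],"twist": 0},{"grip": 0,"delta_pos": [0,0,0],"twist": 0},{"grip": 0,"delta_pos": [0,0,0],"twist": 0}])

```text
clock: 5.33
position: [0.5843, -0.0158, 0.1263]
ee_rot: [0.696, -0.125, 0.696, 0.125]
contact_force: [0.1, 0.9, -0.9]
width: -0.0
```

```bash
python3 -c "
from h import *
st();to(0,-95,.127);to(0,-40,.127)
d=snap('side','s4',(240,150,380,255),5)['img'];g=cv2.cvtColor(d,cv2.COLOR_RGB2GRAY)
e=lambda row:[264+i for i in range(39) if (row[264+i]<85)!=(row[265+i]<85)]
for r in (188,192,196,200,204,208,210,212):print(r,e(g[r]))
"
```

```text
t 5.3333 pos [ 0.5843 -0.0158  0.1263] mach mm [ -2.2 -95.3] yaw 110.4 F mach [0.44 0.84] [ 0.12  0.94 -0.9 ] w -2.537339569614432e-05 q [-0.15  0.37  1.64 -0.    1.13 -2.07]
to (0, -95) delta [0.0019 0.0011 0.0007]
to (0, -40) delta [-0.0173  0.0526  0.0007]
188 [267, 282]
192 [267, 284]
196 [270, 284]
200 [270, 284]
204 [270, 284]
208 [271, 284]
210 [271, 283]
212 [272, 282]
```

View pics/s4.png

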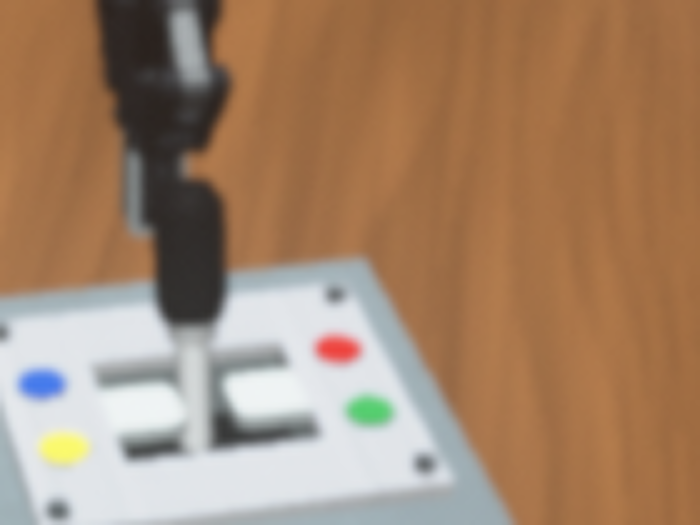

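The lever stayed put and the finger is behind it on the -y side. Now I'll push +y.

>>> step_arm(increments=[{"grip": 0,"delta_pos": [-0.001,0.006,0],"twist": 0},{"grip": 0,"delta_pos": [-0.002,0.0056,0],"twist": 0},{"grip": 0,"delta_pos": [-0.002,0.0056,0],"twist": 0},{"grip": 0,"delta_pos": [-0.002,0.0056,0],"twist": 0},{"grip": 0,"delta_pos": [-0.002,0.0056,0],"twist": 0},{"grip": 0,"delta_pos": [-0.0021,0.0056,0],"twist": 0},{"grip": 0,"delta_pos": [-0.0021,0.0056,0],"twist": 0},{"grip": 0,"delta_pos": [-0.0021,0.0056,0],"twist": 0},{"grip": 0,"delta_pos": [-0.0021,0.0056,0],"twist": 0},{"grip": 0,"delta_pos": [-0.0021,0.0056,0],"twist": 0}])

```text
clock: 6.22
position: [0.5707, 0.04, 0.1331]
ee_rot: [0.701, -0.128, 0.691, 0.124]
contact_force: [0.2, -4.9, 28.1]
width: -0.0001
```

```bash
python3 -c "
from h import *
st();to(0,0,.127)"
```

```text
t 6.2167 pos [0.5707 0.04   0.1331] mach mm [  4.5 -38.3] yaw 110.46 F mach [-1.53 -4.64] [ 0.19 -4.89 28.1 ] w -0.00013849052303474733 q [-0.05  0.34  1.68 -0.    1.12 -1.98]
to (0, 0) delta [-0.0177  0.0343 -0.0061]
```

There is 28 N upward: the outer knuckle of the finger is riding on the handle top. I'll retreat up and back, then use the flat finger side instead (90° twist).

>>> step_arm(increments=[{"grip": 0,"delta_pos": [0.002,-0.006,0.012],"twist": 0},{"grip": 0,"delta_pos": [0.004,-0.011,0.02],"twist": 0},{"grip": 0,"delta_pos": [0.005,-0.014,0.03],"twist": 0},{"grip": 0,"delta_pos": [0.006,-0.016,0.02],"twist": 0},{"grip": 0,"delta_pos": [0.003,-0.008,0],"twist": 0},{"grip": 0,"delta_pos": [0,0,0],"twist": 0},{"grip": 0,"delta_pos": [0,0,0],"twist": 0},{"grip": 0,"delta_pos": [0,0,0],"twist": 0}])

```text
clock: 6.88
position: [0.584, -0.013, 0.2067]
ee_rot: [0.695, -0.125, 0.697, 0.126]
contact_force: [-0.6, -0.7, -0.2]
width: 0.0
```

```bash
python3 -c "
from h import *
st();to(0,-95,.126)
snap('side','s5',(240,150,380,255),5);snap('top','t5')
for n in ('s4','s5'):
  d=np.load('pics/'+n+'.npz')['img'];g=cv2.cvtColor(d,cv2.COLOR_RGB2GRAY)
  e=lambda row:[264+i for i in range(39) if (row[264+i]<85)!=(row[265+i]<85)]
  for r in (182,184,188,192,196,200,204,208,210,212,214):print(n,r,e(g[r]))
a=cv2.imread('pics/s5.png');b=cv2.resize(cv2.imread('pics/t5.png')[185:265,205:305],(0,0),fx=4,fy=4)
cv2.imwrite('pics/c5.png',np.hstack([a[100:420,80:480],b]))
"
```

```text
t 6.8833 pos [ 0.584  -0.013   0.2067] mach mm [ -1.4 -92.6] yaw 110.45 F mach [-0.76 -0.42] [-0.57 -0.66 -0.23] w 1.4183723683004886e-05 q [-0.14  0.31  1.52  0.    1.32 -2.07]
to (0, -95) delta [ 0.0022 -0.0017 -0.0807]
s4 182 [267, 275]
s4 184 [267, 275]
s4 188 [267, 282]
s4 192 [267, 284]
s4 196 [270, 284]
s4 200 [270, 284]
s4 204 [270, 284]
s4 208 [271, 284]
s4 210 [271, 283]
s4 212 [272, 282]
s4 214 [274, 279]
s5 182 []
s5 184 []
s5 188 []
s5 192 []
s5 196 [275, 286]
s5 200 [273, 288]
s5 204 [273, 287]
s5 208 [274, 287]
s5 210 [274, 286]
s5 212 [274, 286]
s5 214 [274, 286]
```

View pics/c5.png

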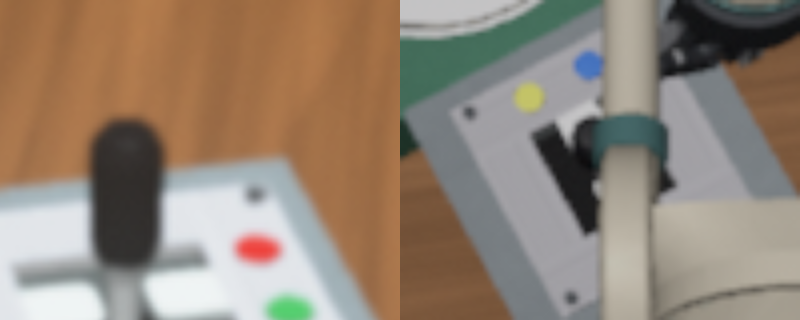

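The lever has moved part-way across and is still in the channel. I'll fit its tilt, then come in with a 90° twist so the flat side faces +y.

```bash
python3 -c "
from h import *
for ty in(-.2,-.1,0,.1):
  for tx in(-.04,0):
    q=proj('s5',[lever(tx,ty,l) for l in (.1,.15)]); print(ty,tx,((q-[240,150])*5).round(0).tolist())
"
```

```text
-0.2 -0.04 [[202.0, 322.0], [204.0, 187.0]]
-0.2 0 [[191.0, 323.0], [187.0, 188.0]]
-0.1 -0.04 [[209.0, 334.0], [215.0, 202.0]]
-0.1 0 [[198.0, 335.0], [198.0, 204.0]]
0 -0.04 [[216.0, 348.0], [226.0, 222.0]]
0 0 [[205.0, 349.0], [208.0, 224.0]]
0.1 -0.04 [[223.0, 365.0], [237.0, 247.0]]
0.1 0 [[212.0, 366.0], [219.0, 248.0]]
```

>>> step_arm(increments=[{"grip": 0,"delta_pos": [0,0,-0.005],"twist": -7},{"grip": 0,"delta_pos": [0,0,-0.005],"twist": -7},{"grip": 0,"delta_pos": [0,0,-0.005],"twist": -7},{"grip": 0,"delta_pos": [0,0,-0.005],"twist": -7},{"grip": 0,"delta_pos": [0,0,-0.005],"twist": -7},{"grip": 0,"delta_pos": [0,0,-0.005],"twist": -7},{"grip": 0,"delta_pos": [0,0,-0.005],"twist": -7},{"grip": 0,"delta_pos": [0,0,-0.005],"twist": -7},{"grip": 0,"delta_pos": [0,0,-0.005],"twist": -7},{"grip": 0,"delta_pos": [0,0,-0.005],"twist": -7}])

```text
clock: 7.82
position: [0.5848, -0.0132, 0.1571]
ee_rot: [0.64, 0.298, 0.642, -0.298]
contact_force: [-0.0, -0.5, 0.2]
width: 0.0002
```

>>> step_arm(increments=[{"grip": 0,"delta_pos": [0,0,-0.007],"twist": -7},{"grip": 0,"delta_pos": [0,0,-0.008],"twist": -7},{"grip": 0,"delta_pos": [0,0,-0.007],"twist": -6},{"grip": 0,"delta_pos": [0,0,-0.005],"twist": 0},{"grip": 0,"delta_pos": [0,0,0],"twist": 0},{"grip": 0,"delta_pos": [0,0,0],"twist": 0},{"grip": 0,"delta_pos": [0,0,0],"twist": 0}])

```text
clock: 8.4
position: [0.5857, -0.0138, 0.1315]
ee_rot: [0.581, 0.403, 0.581, -0.403]
contact_force: [-0.0, 0.5, 0.3]
width: -0.0
```

```bash
python3 -c "
from h import *
st();to(0,-40,.130);to(0,0,.13)"
```

```text
t 8.4 pos [ 0.5857 -0.0138  0.1315] mach mm [ -0.2 -94. ] yaw 20.52 F mach [0.15 0.44] [-0.01  0.46  0.3 ] w -3.007876205776617e-05 q [-0.14  0.36  1.64  0.    1.14 -0.5 ]
to (0, -40) delta [-0.0187  0.0507 -0.0015]
to (0, 0) delta [-0.0327  0.0881 -0.0015]
```

Lever tilt is about (0, 0). With the flat side facing +y, I'll push to the stop (TCP expected at about y = +4).

>>> step_arm(increments=[{"grip": 0,"delta_pos": [-0.0035,0.0093,0],"twist": 0},{"grip": 0,"delta_pos": [-0.0035,0.0093,0],"twist": 0},{"grip": 0,"delta_pos": [-0.0035,0.0093,0],"twist": 0},{"grip": 0,"delta_pos": [-0.0035,0.0093,0],"twist": 0},{"grip": 0,"delta_pos": [-0.0035,0.0093,0],"twist": 0},{"grip": 0,"delta_pos": [-0.0021,0.0056,0],"twist": 0},{"grip": 0,"delta_pos": [-0.0014,0.0037,0],"twist": 0},{"grip": 0,"delta_pos": [-0.0014,0.0037,0],"twist": 0},{"grip": 0,"delta_pos": [-0.0014,0.0037,0],"twist": 0},{"grip": 0,"delta_pos": [-0.0014,0.0037,0],"twist": 0}])

```text
clock: 9.23
position: [0.5608, 0.0523, 0.1315]
ee_rot: [0.581, 0.403, 0.58, -0.404]
contact_force: [1.1, -3.9, 1.2]
width: -0.0
```

```bash
python3 -c "
from h import *
st();to(0,4,.130)"
```

```text
t 9.2333 pos [0.5608 0.0523 0.1315] mach mm [ -0.4 -23.3] yaw 20.44 F mach [-0.37 -4.05] [ 1.07 -3.92  1.16] w -8.313400425926581e-06 q [-0.03  0.33  1.69 -0.    1.12 -0.39]
to (0, 4) delta [-0.0092  0.0257 -0.0015]
```

Contact at y = -23, as predicted, with a 4 N push and no vertical load. I'll continue.

>>> step_arm(increments=[{"grip": 0,"delta_pos": [-0.0012,0.0032,0],"twist": 0},{"grip": 0,"delta_pos": [-0.0012,0.0032,0],"twist": 0},{"grip": 0,"delta_pos": [-0.0012,0.0032,0],"twist": 0},{"grip": 0,"delta_pos": [-0.0012,0.0032,0],"twist": 0},{"grip": 0,"delta_pos": [-0.0012,0.0032,0],"twist": 0},{"grip": 0,"delta_pos": [-0.0012,0.0032,0],"twist": 0},{"grip": 0,"delta_pos": [-0.0012,0.0032,0],"twist": 0},{"grip": 0,"delta_pos": [0,0,0],"twist": 0},{"grip": 0,"delta_pos": [0,0,0],"twist": 0}])

```text
clock: 9.98
position: [0.5515, 0.0762, 0.1309]
ee_rot: [0.58, 0.404, 0.581, -0.403]
contact_force: [0.3, -0.5, -0.7]
width: -0.0
```

```bash
python3 -c "
from h import *
st();to(0,4,.130)"
```

```text
t 9.9833 pos [0.5515 0.0762 0.1309] mach mm [-0.8  2.3] yaw 20.43 F mach [ 0.09 -0.53] [ 0.27 -0.47 -0.68] w -2.2419412209424238e-05 q [ 0.01  0.32  1.7   0.    1.12 -0.35]
to (0, 4) delta [ 0.0001  0.0019 -0.0009]
```

>>> step_arm(increments=[{"grip": 0,"delta_pos": [-0.0003,0.0014,0],"twist": 0},{"grip": 0,"delta_pos": [-0.0003,0.0014,0],"twist": 0},{"grip": 0,"delta_pos": [-0.0003,0.0014,0],"twist": 0},{"grip": 0,"delta_pos": [0,0,0],"twist": 0},{"grip": 0,"delta_pos": [0,0,0],"twist": 0}])

```text
clock: 10.4
position: [0.5508, 0.0788, 0.1308]
ee_rot: [0.581, 0.403, 0.581, -0.404]
contact_force: [1.6, -5.3, -3.5]
width: 0.0003
```

```bash
python3 -c "
from h import *
st();to(0,4,.130)"
```

```text
t 10.4 pos [0.5508 0.0788 0.1308] mach mm [-0.5  5. ] yaw 20.44 F mach [-0.39 -5.55] [ 1.57 -5.34 -3.52] w 0.0003034963159245376 q [ 0.02  0.32  1.7  -0.    1.12 -0.34]
to (0, 4) delta [ 0.0008 -0.0007 -0.0008]
```

>>> step_arm(increments=[{"grip": 0,"delta_pos": [-0.0005,0.0014,0],"twist": 0},{"grip": 0,"delta_pos": [-0.0005,0.0014,0],"twist": 0},{"grip": 0,"delta_pos": [0,0,0],"twist": 0},{"grip": 0,"delta_pos": [0,0,0],"twist": 0}])

```text
clock: 10.73
position: [0.5504, 0.08, 0.1308]
ee_rot: [0.582, 0.402, 0.58, -0.404]
contact_force: [2.1, -10.1, -5.2]
width: 0.0001
```

```bash
python3 -c "
from h import *
st();to(0,4,.130)
snap('side','s6',(240,150,380,255),5)
for ty in(.2,.279):
  for tx in(-.04,0,.04):
    q=proj('s6',[lever(tx,ty,l) for l in (.08,.1,.15)]); print(ty,tx,((q-[240,150])*5).round(0).tolist())
"
```

```text
t 10.7333 pos [0.5504 0.08   0.1308] mach mm [-0.5  6.2] yaw 20.47 F mach [ -1.57 -10.2 ] [  2.09 -10.1   -5.22] w 0.00010717403807724375 q [ 0.02  0.32  1.7  -0.    1.12 -0.33]
to (0, 4) delta [ 0.0012 -0.0019 -0.0008]
0.2 -0.04 [[224.0, 425.0], [230.0, 384.0], [248.0, 276.0]]
0.2 0 [[215.0, 426.0], [219.0, 385.0], [230.0, 277.0]]
0.2 0.04 [[206.0, 428.0], [208.0, 387.0], [213.0, 280.0]]
0.279 -0.04 [[228.0, 439.0], [236.0, 401.0], [256.0, 301.0]]
0.279 0 [[219.0, 440.0], [225.0, 402.0], [239.0, 303.0]]
0.279 0.04 [[210.0, 441.0], [213.0, 404.0], [221.0, 305.0]]
```

View pics/s6.png

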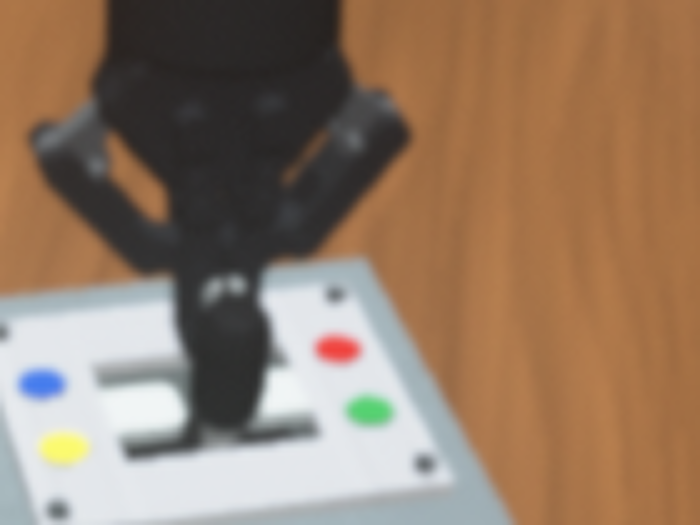

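The handle top is at (240,310) and its bottom at (222,415), matching cross tilt +0.279 and selector about 0, with 10 N against the stop. I'll back off, rise, twist back and go to the +x side.

>>> step_arm(increments=[{"grip": 0,"delta_pos": [0.003,-0.008,0],"twist": 0},{"grip": 0,"delta_pos": [0.004,-0.011,0],"twist": 0},{"grip": 0,"delta_pos": [0.004,-0.011,0.01],"twist": 0},{"grip": 0,"delta_pos": [0,0,0.025],"twist": 0},{"grip": 0,"delta_pos": [0,0,0.03],"twist": 0},{"grip": 0,"delta_pos": [0,0,0.02],"twist": 6},{"grip": 0,"delta_pos": [0.004,0.009,0],"twist": 7},{"grip": 0,"delta_pos": [0.004,0.009,0],"twist": 7},{"grip": 0,"delta_pos": [0.004,0.009,0],"twist": 7},{"grip": 0,"delta_pos": [0.004,0.009,0],"twist": 7}])

```text
clock: 11.62
position: [0.5772, 0.0889, 0.2169]
ee_rot: [0.674, 0.215, 0.674, -0.213]
contact_force: [0.2, -0.2, 0.3]
width: 0.0001
```

>>> step_arm(increments=[{"grip": 0,"delta_pos": [0.004,0.009,0],"twist": 7},{"grip": 0,"delta_pos": [0.004,0.009,0],"twist": 7},{"grip": 0,"delta_pos": [0.003,0.009,0],"twist": 7},{"grip": 0,"delta_pos": [0,0,0],"twist": 7},{"grip": 0,"delta_pos": [0,0,0],"twist": 7},{"grip": 0,"delta_pos": [0,0,0],"twist": 7},{"grip": 0,"delta_pos": [0,0,0],"twist": 7},{"grip": 0,"delta_pos": [0,0,0],"twist": 7},{"grip": 0,"delta_pos": [0,0,0],"twist": 0},{"grip": 0,"delta_pos": [0,0,0],"twist": 0}])

```text
clock: 12.45
position: [0.5881, 0.1154, 0.2165]
ee_rot: [0.696, -0.124, 0.696, 0.125]
contact_force: [0.2, 0.2, 0.3]
width: 0.0
```

```bash
python3 -c "
from h import *
st();to(45,31,.128)"
```

```text
t 12.45 pos [0.5881 0.1154 0.2165] mach mm [47.2 26.3] yaw 110.23 F mach [0.28 0.12] [0.22 0.21 0.32] w 1.1831081017613814e-05 q [ 0.08  0.32  1.48  0.    1.34 -1.85]
to (45, 31) delta [-0.0037  0.0037 -0.0885]
```

>>> step_arm(increments=[{"grip": 0,"delta_pos": [-0.0037,0.0037,-0.02],"twist": 0},{"grip": 0,"delta_pos": [0,0,-0.025],"twist": 0},{"grip": 0,"delta_pos": [0,0,-0.025],"twist": 0},{"grip": 0,"delta_pos": [0,0,-0.01],"twist": 0},{"grip": 0,"delta_pos": [0,0,-0.0085],"twist": 0},{"grip": 0,"delta_pos": [0,0,0],"twist": 0},{"grip": 0,"delta_pos": [0,0,0],"twist": 0},{"grip": 0,"delta_pos": [0,0,0],"twist": 0}])

```text
clock: 13.12
position: [0.5855, 0.1191, 0.1292]
ee_rot: [0.697, -0.125, 0.695, 0.125]
contact_force: [-0.0, -0.2, 0.3]
width: -0.0002
```

```bash
python3 -c "
from h import *
st();to(24,31,.128);to(-8,31,.128)
snap('side','s7',(240,150,380,255),5)"
```

```text
t 13.1167 pos [0.5855 0.1191 0.1292] mach mm [46.1 30.6] yaw 110.39 F mach [-0.07 -0.19] [-0.   -0.21  0.28] w -0.00020057179837586518 q [ 0.08  0.38  1.61  0.    1.14 -1.84]
to (24, 31) delta [-0.0209 -0.0073 -0.0012]
to (-8, 31) delta [-0.0508 -0.0185 -0.0012]
```

View pics/s7.png

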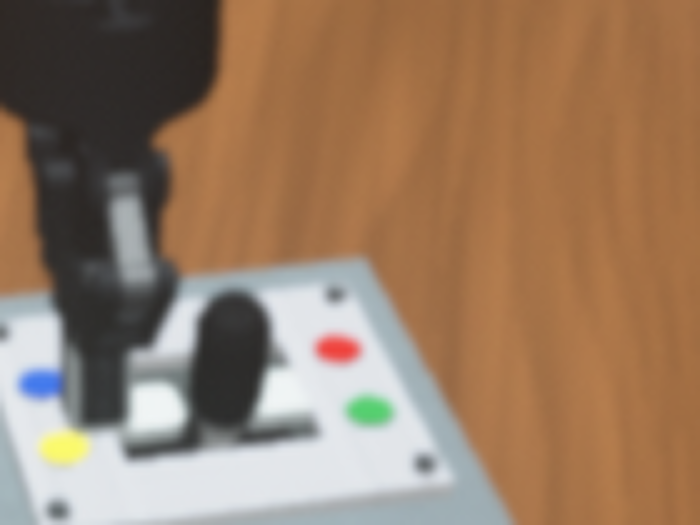

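The finger is on the +x side, near yellow, and the lever is still at the +y end of the channel. Now I'll push -x.

>>> step_arm(increments=[{"grip": 0,"delta_pos": [-0.0047,-0.0017,0],"twist": 0},{"grip": 0,"delta_pos": [-0.0047,-0.0017,0],"twist": 0},{"grip": 0,"delta_pos": [-0.0047,-0.0017,0],"twist": 0},{"grip": 0,"delta_pos": [-0.0047,-0.0017,0],"twist": 0},{"grip": 0,"delta_pos": [-0.0047,-0.0017,0],"twist": 0},{"grip": 0,"delta_pos": [-0.0038,-0.0014,0],"twist": 0},{"grip": 0,"delta_pos": [-0.0038,-0.0014,0],"twist": 0},{"grip": 0,"delta_pos": [-0.0038,-0.0014,0],"twist": 0},{"grip": 0,"delta_pos": [-0.0038,-0.0014,0],"twist": 0}])

```text
clock: 13.92
position: [0.5461, 0.1049, 0.1284]
ee_rot: [0.697, -0.125, 0.695, 0.125]
contact_force: [3.7, 2.7, 2.7]
width: 0.0003
```

```bash
python3 -c "
from h import *
st();to(-8,31,.128)"
```

```text
t 13.9167 pos [0.5461 0.1049 0.1284] mach mm [ 4.2 31.1] yaw 110.42 F mach [4.43 1.24] [3.72 2.71 2.74] w 0.0002699481767991785 q [ 0.06  0.32  1.71  0.    1.11 -1.86]
to (-8, 31) delta [-0.0114 -0.0044 -0.0004]
```

It is moving in at 4.4 N. I'll continue to the stop.

>>> step_arm(increments=[{"grip": 0,"delta_pos": [-0.0028,-0.001,0],"twist": 0},{"grip": 0,"delta_pos": [-0.0028,-0.001,0],"twist": 0},{"grip": 0,"delta_pos": [-0.0028,-0.001,0],"twist": 0},{"grip": 0,"delta_pos": [-0.0028,-0.001,0],"twist": 0},{"grip": 0,"delta_pos": [0,0,0],"twist": 0},{"grip": 0,"delta_pos": [0,0,0],"twist": 0}])

```text
clock: 14.42
position: [0.5335, 0.1004, 0.1273]
ee_rot: [0.695, -0.125, 0.697, 0.125]
contact_force: [2.2, -1.0, -0.8]
width: -0.0002
```

```bash
python3 -c "
from h import *
st();to(-8,31,.128)"
```

```text
t 14.4167 pos [0.5335 0.1004 0.1273] mach mm [-9.2 31.3] yaw 110.42 F mach [ 1.73 -1.75] [ 2.24 -1.03 -0.78] w -0.00021581127532775045 q [ 0.06  0.31  1.73 -0.    1.1  -1.87]
to (-8, 31) delta [0.0012 0.0002 0.0007]
```

>>> step_arm(increments=[{"grip": 0,"delta_pos": [-0.0014,-0.0005,0],"twist": 0},{"grip": 0,"delta_pos": [-0.0014,-0.0005,0],"twist": 0},{"grip": 0,"delta_pos": [-0.0014,-0.0005,0],"twist": 0},{"grip": 0,"delta_pos": [0,0,0],"twist": 0},{"grip": 0,"delta_pos": [0,0,0],"twist": 0}])

```text
clock: 14.83
position: [0.5307, 0.0996, 0.1279]
ee_rot: [0.696, -0.125, 0.696, 0.125]
contact_force: [3.3, 1.6, -2.2]
width: 0.0002
```

```bash
python3 -c "
from h import *
st();to(-8,31,.128)"
```

```text
t 14.8333 pos [0.5307 0.0996 0.1279] mach mm [-12.1  31.5] yaw 110.42 F mach [3.63 0.3 ] [ 3.3   1.55 -2.22] w 0.0002053996485830926 q [ 0.06  0.3   1.74  0.    1.1  -1.87]
to (-8, 31) delta [0.004  0.0009 0.0001]
```

>>> step_arm(increments=[{"grip": 0,"delta_pos": [-0.0014,-0.0005,0],"twist": 0},{"grip": 0,"delta_pos": [-0.0014,-0.0005,0],"twist": 0},{"grip": 0,"delta_pos": [-0.0014,-0.0005,0],"twist": 0},{"grip": 0,"delta_pos": [0,0,0],"twist": 0},{"grip": 0,"delta_pos": [0,0,0],"twist": 0}])

```text
clock: 15.25
position: [0.5294, 0.0989, 0.1283]
ee_rot: [0.699, -0.125, 0.693, 0.126]
contact_force: [10.1, 3.0, -3.9]
width: 0.0
```

```bash
python3 -c "
from h import *
st();to(-8,31,.128)"
```

```text
t 15.25 pos [0.5294 0.0989 0.1283] mach mm [-13.6  31.3] yaw 110.39 F mach [10.55 -0.7 ] [10.13  3.03 -3.94] w 3.625812270585678e-05 q [ 0.05  0.3   1.75  0.    1.09 -1.87]
to (-8, 31) delta [ 0.0053  0.0017 -0.0003]
```

Force has risen to 10.5 N, so it is at the stop. I'll give one last firm nudge, then retreat +x and up.

>>> step_arm(increments=[{"grip": 0,"delta_pos": [-0.0014,-0.0005,0],"twist": 0},{"grip": 0,"delta_pos": [-0.0014,-0.0005,0],"twist": 0},{"grip": 0,"delta_pos": [0,0,0],"twist": 0},{"grip": 0,"delta_pos": [0,0,0],"twist": 0}])

```text
clock: 15.58
position: [0.5285, 0.0984, 0.1287]
ee_rot: [0.7, -0.125, 0.692, 0.126]
contact_force: [12.6, 5.2, -7.2]
width: -0.0002
```

>>> step_arm(increments=[{"grip": 0,"delta_pos": [0.006,0.002,0],"twist": 0},{"grip": 0,"delta_pos": [0.015,0.006,0],"twist": 0},{"grip": 0,"delta_pos": [0.015,0.006,0.005],"twist": 0},{"grip": 0,"delta_pos": [0.01,0.004,0.02],"twist": 0},{"grip": 0,"delta_pos": [0,0,0.03],"twist": 0},{"grip": 0,"delta_pos": [0,0,0.03],"twist": 0},{"grip": 0,"delta_pos": [0,0,0.03],"twist": 0},{"grip": 0,"delta_pos": [0,0,0.03],"twist": 0},{"grip": 0,"delta_pos": [0,0,0],"twist": 0},{"grip": 0,"delta_pos": [0,0,0],"twist": 0}])

```text
clock: 16.42
position: [0.5685, 0.1147, 0.2746]
ee_rot: [0.696, -0.126, 0.696, 0.125]
contact_force: [-0.5, -0.4, 0.2]
width: -0.0001
```

>>> step_arm(increments=[{"grip": 0,"delta_pos": [0,-0.03,0],"twist": 0},{"grip": 0,"delta_pos": [0,-0.03,0],"twist": 0},{"grip": 0,"delta_pos": [0,-0.03,0],"twist": 0},{"grip": 0,"delta_pos": [0,-0.03,0],"twist": 0},{"grip": 0,"delta_pos": [0,-0.03,0],"twist": 0},{"grip": 0,"delta_pos": [0,-0.03,0],"twist": 0},{"grip": 0,"delta_pos": [0,-0.02,0],"twist": 0},{"grip": 0,"delta_pos": [0,0,0],"twist": 0},{"grip": 0,"delta_pos": [0,0,0],"twist": 0},{"grip": 0,"delta_pos": [0,0,0],"twist": 0}])

```text
clock: 17.25
position: [0.568, -0.0843, 0.2715]
ee_rot: [0.695, -0.124, 0.697, 0.126]
contact_force: [-0.2, -0.4, 0.6]
width: -0.0002
```

```bash
python3 -c "
from h import *
st()
snap('side','s8');snap('top','t8')
for tx in(-.24,-.28,-.326):
    L=[lever(tx,.279,l) for l in (.08,.1,.15)]
    print(tx,((proj('s8',L)-[250,190])*4).round(0).tolist(),((proj('t8',L)-[205,185])*4).round(0).tolist())
a=cv2.imread('pics/s8.png')[190:270,250:350];b=cv2.imread('pics/t8.png')[185:265,205:305]
cv2.imwrite('pics/c8.png',np.hstack([cv2.resize(q,None,fx=4,fy=4,interpolation=cv2.INTER_CUBIC) for q in(a,b)]))
s=lambda n:np.load('pics/'+n+'.npz')['img'].astype(int)
for n,m,box in(('t0','t8',(140,255,215,330)),('t0','t8',(315,180,355,235)),('s0','s8',(285,310,400,410))):
    x0,y0,x1,y1=box;print(box,np.abs(s(n)-s(m))[y0:y1,x0:x1].max(2).max())
"
```

```text
t 17.25 pos [ 0.568  -0.0843  0.2715] mach mm [ -41.4 -153.8] yaw 110.42 F mach [-0.35 -0.25] [-0.24 -0.36  0.59] w -0.00017981948266443732 q [-0.27  0.26  1.43  0.    1.46 -2.2 ]
-0.24 [[176.0, 190.0], [191.0, 160.0], [231.0, 80.0]] [[182.0, 204.0], [176.0, 210.0], [160.0, 225.0]]
-0.28 [[183.0, 190.0], [200.0, 160.0], [244.0, 81.0]] [[185.0, 209.0], [180.0, 216.0], [165.0, 234.0]]
-0.326 [[190.0, 191.0], [209.0, 161.0], [259.0, 82.0]] [[188.0, 214.0], [184.0, 222.0], [172.0, 244.0]]
(140, 255, 215, 330) 12
(315, 180, 355, 235) 184
(285, 310, 400, 410) 3
```

View pics/c8.png

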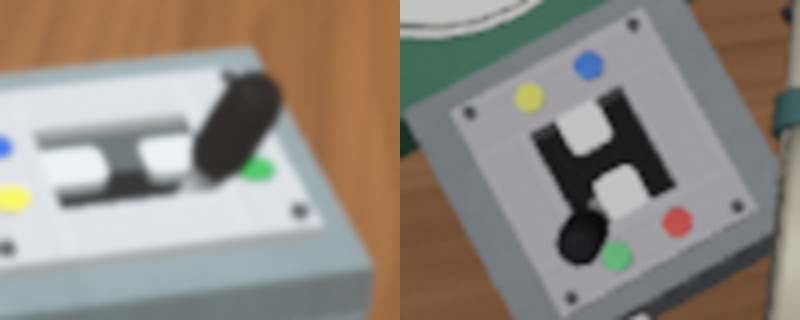

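Both views match the model at selector -0.326 and cross +0.279: handle top at (260,90) in the side crop and (178,245) in the top crop. The arm is clear with no force on it, so I'm handing in.

```bash
python3 -c "
from rig import manip
print(manip.sign_off())"
```

```text
the job is handed in; nothing more can be done
None
```

The lever is fully home in the green slot, and I handed the job in at about 17 s. I pushed it with the shut fingers: out of the red slot along +x, across the channel along +y, then along -x into green. It was never gripped, and it did not enter the yellow or blue slot.

**Checks that passed:**
- **Lever position:** both cameras match the lever model at its two end stops (selector about -0.326, cross about +0.279). The push force rose to about 13 N against the final stop.
- **Dop sticks:** the views of the dop block look the same before and after.
- **Arm:** it ended clear of everything, with no contact force.

**What went wrong or stayed unconfirmed:**
- **Failed push:** on my first sideways push, a finger knuckle rode on the handle top with about 28 N upward, under the 40 N limit. I backed off and redid it with the flat side of the fingers; the lever stayed in the channel.
- **Highlighter:** the arm probably covered it in the last top view, so that comparison failed and I could not confirm its position. The tool never went below about 0.12 m.

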